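Dock and stack keyed sample trays

ROBOT

A 7-joint arm with a two-finger parallel gripper is mounted at the origin on a cart in front of the work surface, level with it; the furniture and walls round the work are solid. World frame = base frame: x ahead of the robot, y to its left, z up, the work surface at z = 0. Lengths are in m, angles in rad, forces in N, time in s.
With the tool pointing down it reaches from about 0.4 to 0.875 m from the base axis. Payload 19.3 kg.
Tool frame: the origin (TCP) lies at the centre of the arm's flange, where the gripper is bolted on; the fingertips stand 173 mm ahead of it and the grasp point (between the pads) lies 155 mm ahead of it (bot.grip_point_offset is the distance from the TCP to the grasp point, in m); z points along the fingers, x is the direction in which the jaws open and shut, and the axes are right-handed (so a half turn about z gives the same grasp; the last joint's range is limited). The gripper opens to 85 mm and grips with 20 to 120 N. Pads are 22 mm wide; open, the fingers measure 114 mm over their backs; the gripper's body (76 mm by 85 mm) begins 54 mm behind the grasp point. The pads swing forward as they close: fully open they stand 13 mm farther back than shut.
Start: joints at [1.056, 0.521, -0.036, 1.599, 0.021, 1.021, -0.113], TCP at [0.269, -0.564, 0.405] pointing down, gripper open.
Joint ranges: [-2.91, 2.91], [-0.3, 2.13], [-1.5, 1.42], [0.17, 2.43], [-1.26, 4.41], [0.16, 1.93], [-2.52, 2.52]. Speed limits (rad/s): [1.89, 1.89, 2.39, 2.39, 3.01, 3.01, 3.01].

INTERFACE

Orientations are given as [roll, pitch, yaw] about the fixed x, y, z axes, in that order (R = Rz(yaw) Ry(pitch) Rx(roll)).
In Python, from workcell import bot gives the robot as it stands.
- The arm moves only by the tool step_arm, never from a script. Its argument "plan" is a list that holds one entry, the list of rows, each a list of 4 numbers: the shift along the world's x, y, z in cm, then the turn about the world's z in rad. A call has 1 to 12 rows; each row is the pose to reach, as a shift and turn from the pose measured when the call began; what a row does not reach only later rows make up. A row lasts 1/12 s, in which the tool goes at most 41.7 mm and 7.16 degrees, less where a joint would pass 70% of its speed; a pose out of reach is approached as far as the arm can. A call with a gripper value outside its range is refused whole. "jaw" is the closure, from 0 (fully open) to 1 (shut), set as the call begins (left out, the last holds). The fingers move at their own pace and stop on an object; "force" is the grip in N (left out, the last holds). Time passes only in rows, so rows that repeat a pose let the fingers close. It gives the time, the measured TCP pose, the force and the opening at its end, in the units of the state.
- bot.observe(): the state, without advancing time (a new reading comes with each control period).
- bot.grab_frame(name): name is "scene" or "top" or "wrist"; returns a dict with "pixels" (480x640x3 uint8, blue, green, red), "mtx" (3x3 intrinsics, pixels), "R" (3x3) and "t" (3): a world point X has camera coordinates R X + t. Camera axes: x right, y down, z forward; pixel columns grow to the right and rows downward; lengths in m; the calibration is good to about 2 mm. A picture is of the moment at which its call begins. There is no depth.
- bot.job_done(): hands the job in, once; it reports no verdict.
The state is a dict: "clock": time; "qpos": joint angles; "qd": joint speeds; "joint_efforts": joint torques, N m; "position": TCP position; "tool_rot": TCP orientation; "force": force on the tool from outside, world axes, zero at the start; "moment": the same for the moment, N m; "grip_width": finger opening in m.
Only numpy, scipy, OpenCV 4.12 (cv2) and the standard library are available. Lean on these libraries where they do the work, as an engineer would, in place of code of your own. Each camera call takes 0.05 s, during which the arm holds its last target.

TASK

Get the keyed tray stack together. First take the small blue-capped bottle off the white dock and stand it upright on the worktop; then slide the grey tray along the dock, without lifting it off, until its feet drop fully into the dock's notches; then set the yellow tray on the grey one, red mark over red mark, so that all its lugs drop into the rim notches and it sits flush. Do not topple the bottle or disturb anything else on the worktop, and leave everything at rest.

Things in the scene. Friction and masses are not known exactly. Their poses are not given: they have to be found in the camera images.
- dock: fixed white dock plate, 106 (x) x 236 (y) mm, deck 14 mm over the worktop; origin at the centre of its underside, z up. Grey fences along both long sides: inner faces x = +-46.5 mm, 6 mm thick, top z = 28 mm; ends open. Notches for the grey tray's feet: 16 (x) x 18 (y) mm, 9 deep, centres (+-32, -95), (+-14, -15) mm. The tray starts near the +y end and slides toward -y
- dock_home (a point): point in the dock where the origin of the grey tray is when it is home with its feet in the notches: (0, -55, 8) mm in the dock's frame, same axes
- tray_lower: loose grey open tray on the dock, 90 (x) x 110 (y) mm, 0.2 to 0.45 kg; origin at the centre of its underside at the feet's bottom, z up, axes as the dock's, red mark on the -y end wall. Black feet 12 x 14 mm, 6 tall, at (+-32, -40), (+-14, 40) mm; body z = 6 to 42 mm, walls 6 mm. 1.5 mm play to each fence. Starts 85 to 110 mm from home; origin 14 mm over the worktop, 8 when home
- lower_rim (a point): centre of the grey tray's mouth at rim height, 42 mm over its origin, same axes. The rim has four notches through the wall, 16 mm long, 8 mm deep, centred at (-42, 30), (42, -4), (24, -52), (4, 52) mm
- tray_upper: loose yellow tray on the worktop, 90 (x) x 110 (y) mm, about 0.25 kg; origin at the centre of its underside at the lugs' bottom, z up, red mark on the -y end wall. Body z = 6 to 32 mm. Lugs 12 x 5 mm, 6 tall, at (-42, 30), (42, -4), (24, -52), (4, 52) mm fit the rim notches only with both trays' axes the same way, 2 mm play. Seated, its origin is 36 mm above the grey tray's, unkeyed 42
- upper_handle (a point): centre of the yellow tray's black carrying handle, 75 mm over its origin, same axes: a bar along y, 12 mm thick (x), 74 mm long, z = 66 to 84 mm over the origin, on two posts 10 mm square at y = +-32 mm, open below between them
- bottle: small clear screw bottle with blue cap standing on the dock in the way of the grey tray, 105 mm tall, body diameter 56 mm, blue cap of diameter 42 mm from z = 80 mm to the top; 0.13 kg; origin at the centre of its underside, z up
- glass_dish: upturned round glass dish, diameter 125 mm, 81 mm tall; bystander; origin centre of underside (it and the yellow tray stand at the left and right of the dock, either way round)
- erlenmeyer: glass conical flask, diameter 115 mm, 201 mm tall; bystander; origin centre of underside
- amber_bottle: square amber dropper bottle, 47 mm, 132 mm tall; bystander; origin centre of underside
- beaker: glass beaker, about 100 mm across, 150 mm tall; bystander; origin centre of underside
- collar_bottle: small bottle with red collar, diameter 57 mm, 77 mm tall; bystander; origin centre of underside
- white_dish: white porcelain dish, diameter 82 mm, 31 mm tall; bystander; origin centre of underside
- pipette_carousel: red pipette stand, fixed, about 280 mm across and 700 mm tall, bystander to keep clear of; origin centre of underside
- vial: open glass vial, diameter 35 mm, 66 mm tall; bystander; origin centre of underside
Mind the look-alikes: they are no part of the job. Leave any pink look-alike of the bottle alone.

How it is judged:
On the way, in this order (a step that is already met when the one before it is completed fails the run):
1. the bottle stands upright on the worktop, released (height (world z) of bottle between -0.005 and 0.005 m and angle between bottle's own z axis and vertical below 0.1 rad and contact force between the fingers and bottle below 0.1 N), for 0.2 s.
2. the grey tray is home, its feet down in the dock's notches (z of tray_lower in the frame of dock below 0.0105 m and horizontal distance between tray_lower and dock_home below 0.005 m and angle between tray_lower's own z axis and vertical below 0.03 rad), for 0.2 s.
3. the yellow tray sits keyed and flush on the grey one, which is still home (all of step 2 and z of tray_upper in the frame of tray_lower between 0.033 and 0.0385 m and x of tray_upper in the frame of tray_lower between -0.005 and 0.005 m and y of tray_upper in the frame of tray_lower between -0.005 and 0.005 m and angle between the z axis of tray_upper and the z axis of tray_lower, either way round below 0.03 rad), for 0.2 s.
At the end, for the whole second after the job is handed in: Bottle upright on the worktop (0.1 rad); grey tray within 5 mm of dock_home in plan, under 10.5 mm over the dock's origin (home 8, deck 14), level; yellow tray within 5 mm of it in x and y, 33 to 38.5 mm above it (seated 36, unkeyed 42), parallel within 0.03 rad; all at rest (all of step 3 and height (world z) of bottle between -0.005 and 0.005 m and angle between bottle's own z axis and vertical below 0.1 rad and linear speed of each of bottle, tray_lower, tray_upper below 0.02 m/s); the robot touches nothing.
It fails at once if the grey tray is lifted off the dock (its origin more than 30 mm above the dock's underside) (z of tray_lower in the frame of dock above 0.03 m).
It fails at once if the bottle is tipped more than 0.7 rad (angle between bottle's own z axis and vertical above 0.7 rad).
It fails at once if a bystander is shifted more than 20 mm or tipped over (distance of any of glass_dish, erlenmeyer, amber_bottle, beaker, collar_bottle, white_dish, vial from where it was at the start of the episode above 0.02 m or angle between any of glass_dish, erlenmeyer, amber_bottle, beaker, collar_bottle, white_dish, vial's own z axis and vertical above 0.5 rad).
It also fails if it takes over 58 s, if anything falls off the work surface, if the arm or the gripper's body presses on something with over 40 N, if the wrist force passes 120 N, or if a joint passes its speed limit or range.

## Working session

There is one attempt and no reset: what is moved stays moved. The work goes in short steps, Python scripts to look and compute and a tool call to move; the robot and the scene stay as the last step left them, time stands still between calls to the robot, and variables do not carry over. Pictures are saved under pics/ and viewed, and the job is handed in when it is done.

Besides the shell and the picture viewer there is one more tool, called after ">>>" as name(argument=value, ...) on one line, values as JSON. step_arm: Moves the arm, as the interface text tells. Its arguments: {"type":"object","properties":{"plan":{"type":"array"},"jaw":{"type":"number"},"force":{"type":"number"}},"required":["plan"]}

```bash
mkdir -p pics; ls; python3 - <<'E'
from workcell import bot
import cv2
s=bot.observe(); print(s, bot.grip_point_offset)
for n in("scene","top","wrist"):
    f=bot.grab_frame(n); cv2.imwrite(f"pics/{n}0.png",f["pixels"]); print(n,f["mtx"],f["R"],f["t"])
E
```

```text
pics
{'clock': 0.0, 'qpos': array([ 1.05578401,  0.52202007, -0.03631349,  1.59996755,  0.02118952,
        1.02112516, -0.11279656]), 'qd': array([-0.00105578,  0.00182082, -0.00085308,  0.00153107, -0.00206163,
       -0.00049816,  0.00126074]), 'joint_efforts': array([ 4.75848447e-04, -9.27117562e+01,  1.97926484e+00, -3.69944894e+01,
        1.76671013e-02,  8.23904149e-03,  2.73995551e-05]), 'position': array([ 0.26884877, -0.56407583,  0.40413649]), 'tool_rot': array([ 3.14151345e+00,  1.13274104e-03, -1.12600887e+00]), 'force': array([ 0.05164814,  0.37420826, -0.79355394]), 'moment': array([-0.00168664, -0.05424594,  0.00967736]), 'grip_width': 0.08535747090835505} 0.1547
scene [[449.14843381   0.         315.67272835]
 [  0.         449.14843381 237.60298028]
 [  0.           0.           1.        ]] [[-0.72107634 -0.69251486 -0.02172722]
 [-0.4074859   0.44923683 -0.79507328]
 [ 0.56036073 -0.56445499 -0.60612409]] [0.44421503 0.2759096  0.89920962]
top [[467.40165702   0.         314.0457576 ]
 [  0.         467.40165702 240.62347487]
 [  0.           0.           1.        ]] [[-0.01048105 -0.99992152  0.00686289]
 [-0.99742622  0.00996756 -0.07100414]
 [ 0.07093016 -0.00758942 -0.99745241]] [0.05251291 0.56300822 1.02053045]
wrist [[332.31472187   0.         323.65585001]
 [  0.         332.31472187 238.97785405]
 [  0.           0.           1.        ]] [[ 4.30510830e-01 -9.02585326e-01 -3.92465882e-04]
 [-8.62558842e-01 -4.11547164e-01  2.94314757e-01]
 [-2.65805699e-01 -1.26367165e-01 -9.55708465e-01]] [-0.6235666  -0.03962513  0.37927962]
```

View pics/scene0.png

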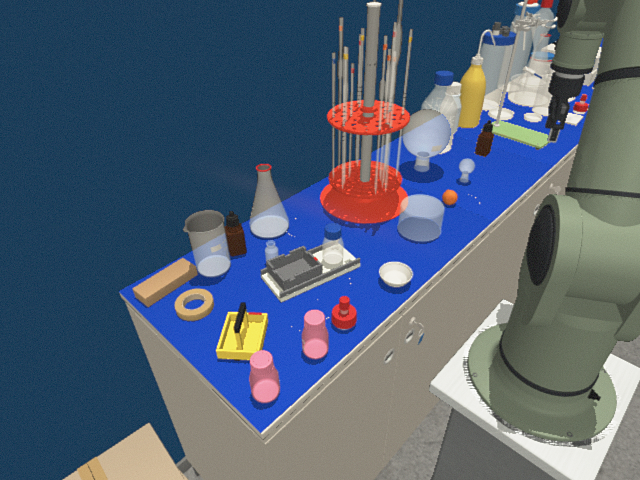

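View pics/top0.png

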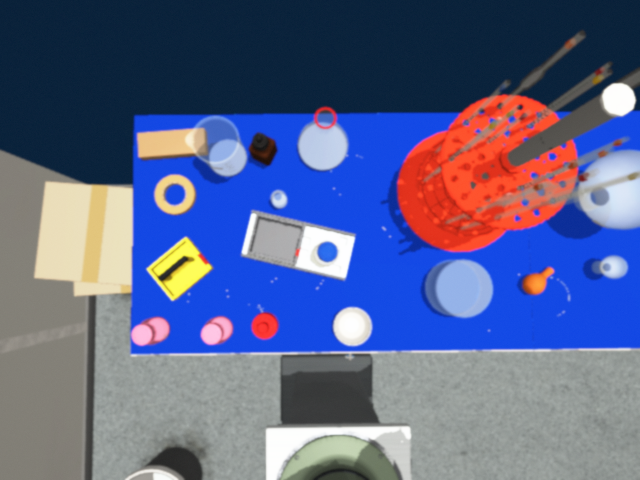

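View pics/wrist0.png

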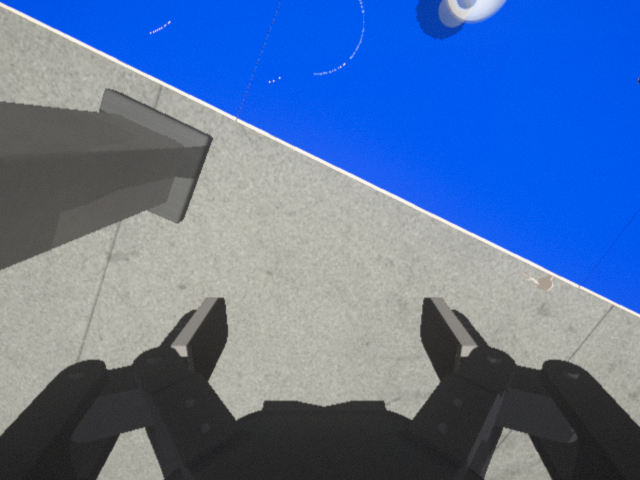

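```bash
cat > h.py <<'E'
import numpy as np, cv2
from workcell import bot
def cast(f,u,v,z):
    d=f["R"].T@np.linalg.inv(f["mtx"])@np.array([u,v,1.]); c=-f["R"].T@f["t"]
    return c+d*(z-c[2])/d[2]
def proj(f,X):
    p=f["mtx"]@(f["R"]@np.array(X,float)+f["t"]); return p[:2]/p[2]
def tri(obs):
    A=[];b=[]
    for f,u,v in obs:
        d=f["R"].T@np.linalg.inv(f["mtx"])@np.array([u,v,1.]); d/=np.linalg.norm(d); c=-f["R"].T@f["t"]
        P=np.eye(3)-np.outer(d,d); A.append(P); b.append(P@c)
    return np.linalg.lstsq(np.vstack(A),np.hstack(b),rcond=None)[0]
E
python3 - <<'E'
from h import *
t=bot.grab_frame("top"); s=bot.grab_frame("scene")
import pickle; pickle.dump((t,s),open("f0.pkl","wb"))
a=t["pixels"][195:305,135:375]; cv2.imwrite("pics/t1.png",cv2.resize(a,None,fx=3.3,fy=3.3,interpolation=cv2.INTER_CUBIC))
a=s["pixels"][215:375,205:375]; cv2.imwrite("pics/s1.png",cv2.resize(a,None,fx=3.7,fy=3.7,interpolation=cv2.INTER_CUBIC))
E
```

```text
(no output)
```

View pics/t1.png

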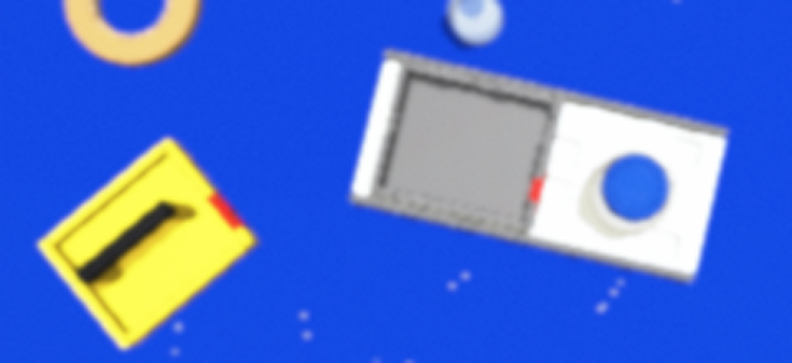

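View pics/s1.png

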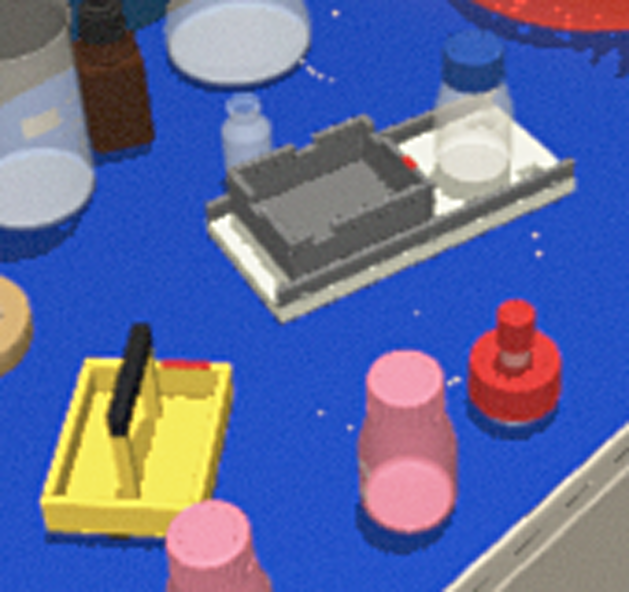

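```bash
python3 - <<'E'
from h import *
import pickle
t,s=pickle.load(open("f0.pkl","rb"))
print("cams",-t["R"].T@t["t"],-s["R"].T@s["t"])
T=lambda u,v:(135+u/3.3-.35,195+v/3.3-.35)
S=lambda u,v:(205+u/3.7-.36,215+v/3.7-.36)
print("cap top",tri([(t,*T(635,187)),(s,*S(473,47))]))
for n,p,z in [("dock c",[(385,50),(727,130),(692,282),(352,202)],.028),("dock deck",[(404,58),(362,198),(724,135),(695,275)],.014),("yellow",[(170,138),(38,243),(125,350),(258,240)],.032)]:
    for q in p: print(n,cast(t,*T(*q),z))
print("bar ends", [cast(t,*T(*q),.084) for q in [(170,207),(82,275)]])
print("bar tri",tri([(t,*T(170,206)),(s,*S(143,330))]),tri([(t,*T(84,272)),(s,*S(120,408))]))
print("redgrey",cast(t,*T(537,190),.056),"redyel",cast(t,*T(225,212),.03))
print("grey near wall",cast(t,*T(552,107),.056),cast(t,*T(528,238),.056),"far",cast(t,*T(405,62),.056))
for n,p in dict(coll=(265,327),dish=(352,327),pink=(217,330),pink2=(151,332),vial=(279,199),erl=(323,145),beak=(228,158),amber=(262,150),gd=(462,290),ring=(175,194)).items(): print(n,cast(t,*p,0.0).round(3))
E
```

```text
cams [0.48972317 0.05464221 1.05754608] [-0.07113954  0.69124012  0.77405252]
cap top [0.5345415  0.02129472 0.11715803]
dock c [0.6328168  0.18513768 0.028     ]
dock c [ 0.5766205  -0.04382374  0.028     ]
dock c [ 0.47535151 -0.01882312  0.028     ]
dock c [0.53091391 0.20722354 0.028     ]
dock deck [0.62915439 0.17399713 0.014     ]
dock deck [0.53411035 0.20254577 0.014     ]
dock deck [ 0.57441464 -0.04306697  0.014     ]
dock deck [ 0.47984115 -0.02191824  0.014     ]
yellow [0.57461046 0.32768962 0.032     ]
yellow [0.50572003 0.41430732 0.032     ]
yellow [0.43469578 0.35604747 0.032     ]
yellow [0.50619289 0.26886119 0.032     ]
bar ends [array([0.52669287, 0.31345634, 0.084     ]), array([0.48456252, 0.36821647, 0.084     ])]
bar tri [0.52762616 0.31581627 0.0749556 ] [0.48546068 0.36657677 0.08192051]
redgrey [0.53636521 0.08301854 0.056     ] redyel [0.52504453 0.29127973 0.03      ]
grey near wall [0.59043972 0.07280722 0.056     ] [0.50528695 0.0890985  0.056     ] far [0.62090574 0.16854565 0.056     ]
coll [0.372 0.158 0.   ]
dish [ 0.37  -0.036  0.   ]
pink [0.367 0.266 0.   ]
pink2 [0.364 0.413 0.   ]
vial [0.661 0.126 0.   ]
erl [0.785 0.024 0.   ]
beak [0.757 0.242 0.   ]
amber [0.775 0.164 0.   ]
gd [ 0.45  -0.286  0.   ]
ring [0.675 0.362 0.   ]
```

>>> step_arm(plan=[[[13,46,-2,0.45],[13,46,-2,0.45],[13,46,-2,0.45],[13,46,-2,0.45],[13,46,-2,0.9],[13,46,-2,0.9],[13,46,-2,0.9],[13,46,-2,0.9],[13,46,-2,0.9],[13,46,-2,0.9],[13,46,-2,0.9],[20,50,-2,0.89]]])

```text
clock: 1.25
position: [0.4241, -0.0947, 0.3851]
tool_rot: [3.14, 0.002, -0.235]
force: [2.8, -1.3, 0.7]
grip_width: 0.0852
```

>>> step_arm(plan=[[[10,11,2,0],[10,11,2,0],[10,11,2,0],[10,11,2,0],[10,11,2,0],[10,11,2,0]]])

```text
clock: 1.75
position: [0.5245, 0.0165, 0.4048]
tool_rot: [3.141, 0.002, -0.233]
force: [-0.8, -0.6, -0.0]
grip_width: 0.0854
```

```bash
python3 - <<'E'
from h import *
import pickle
w=bot.grab_frame("wrist"); print(bot.observe()["position"])
pickle.dump(w,open("w1.pkl","wb")); cv2.imwrite("pics/w1.png",w["pixels"])
E
```

```text
[0.5239453  0.01529788 0.40466225]
```

View pics/w1.png

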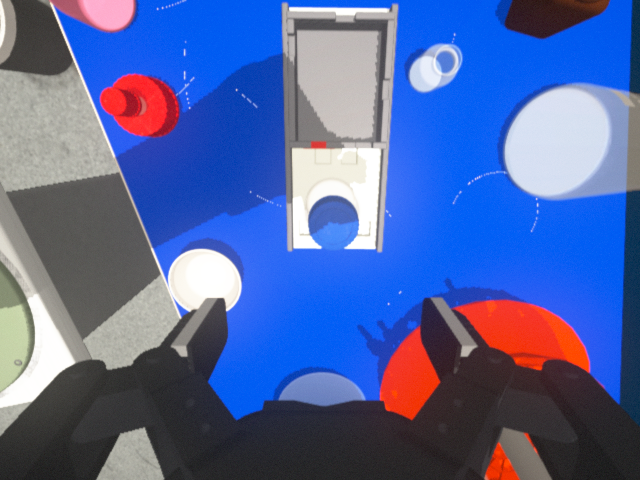

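```bash
python3 - <<'E'
from h import *
import pickle
w=pickle.load(open("w1.pkl","rb"));t,s=pickle.load(open("f0.pkl","rb"))
a=w["pixels"][0:270,260:420]; cv2.imwrite("pics/w1a.png",cv2.resize(a[130:270],None,fx=4,fy=4,interpolation=cv2.INTER_CUBIC));cv2.imwrite("pics/w1b.png",cv2.resize(a[0:160],None,fx=3.7,fy=3.7,interpolation=cv2.INTER_CUBIC))
for f in (w,t):
    h=cv2.cvtColor(f["pixels"],cv2.COLOR_BGR2HSV)
    for p in ((335,222),(250,230)) if f is w else ((327,252),(380,280)): print(h[p[1],p[0]])
E
```

```text
[113 159 193]
[111 207 246]
[110 207 239]
[112 232 229]
```

View pics/w1a.png

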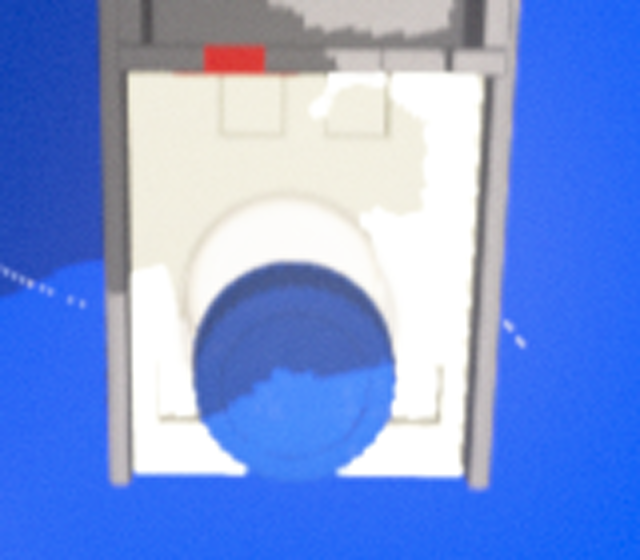

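View pics/w1b.png

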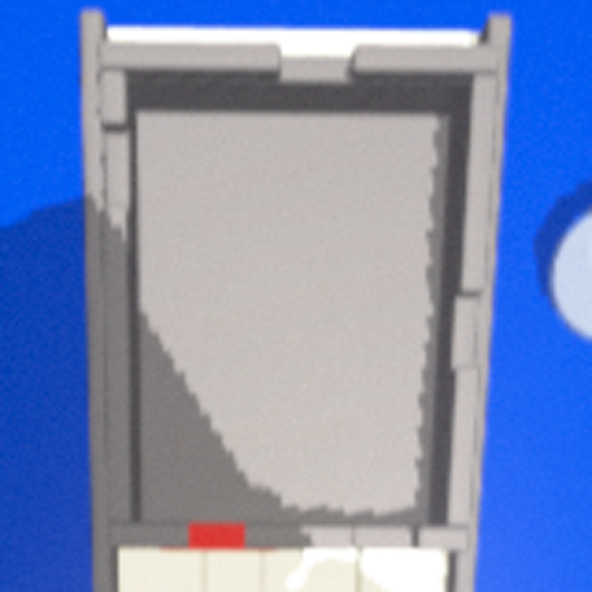

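```bash
python3 - <<'E'
from h import *
import pickle
w=pickle.load(open("w1.pkl","rb"));t,s=pickle.load(open("f0.pkl","rb"))
A=lambda u,v:(260+u/4-.37,130+v/4-.37)
B=lambda u,v:(260+u/3.7-.36,v/3.7-.36)
print("cap tri", tri([(w,*A(295,381)),(t,327.0,251.3),(s,332.4,227.3)]), "w plane",cast(w,*A(295,381),.119), "t plane",cast(t,327,251.3,.119))
cs={"nl":(A(110,485),(-52.5,-118)),"nr":(A(489,488),(52.5,-118)),"fl":(B(82,12),(-52.5,118)),"fr":(B(511,15),(52.5,118))}
P=[];Q=[]
for k,(p,q) in cs.items():
    X=cast(w,*p,.028);print(k,X); P.append(X[:2]);Q.append(q)
P=np.array(P);Q=np.array(Q)/1000
def fit(P,Q):
    pm=P.mean(0);qm=Q.mean(0);H=(Q-qm).T@(P-pm)
    th=np.arctan2(H[0,1]-H[1,0],H[0,0]+H[1,1]);R=np.array([[np.cos(th),-np.sin(th)],[np.sin(th),np.cos(th)]])
    tt=pm-R@qm; return th,R,tt,(P-(Q@R.T+tt))*1000
th,R,tt,res=fit(P,Q); print("dock",th,tt,res.round(1)); home=tt+R@[0,-.055];print("home",home)
# deck notches 14mm: visible edges
for n,p in {"notch L":(221,134),"notch LR":(284,134),"notch RL":(327,134),"RR":(388,134)}.items():
    X=cast(w,*A(*p),.014)[:2]; print(n,(R.T@(X-tt)*1000).round(1),"exp y -24, x -22,-6,6,22")
for n,p in {"L":(160,420),"R":(440,420)}.items():
    X=cast(w,*A(*p),.014)[:2]; print(n,(R.T@(X-tt)*1000).round(1),"exp -40/40,-104")
for n,p in {"tray near outer L":(107,548),"near outer R":(465,548),"far outerL":(103,45),"far R":(497,45)}.items():
    X=cast(w,*B(*p),.056)[:2]; print(n,(R.T@(X-tt)*1000).round(1))
np.savez("dock.npz",th=th,R=R,t=tt,home=home)
E
```

```text
cap tri [0.53329132 0.02230571 0.11844862] w plane [0.53176595 0.0229876  0.119     ] t plane [0.53468856 0.02168592 0.119     ]
nl [ 0.47250484 -0.01809683  0.028     ]
nr [ 0.5740791  -0.04295704  0.028     ]
fl [0.52936613 0.20980438 0.028     ]
fr [0.63016928 0.18524397 0.028     ]
dock -0.24222586250255018 [0.55152984 0.08349862] [[ 0.2  0.4]
 [-0.1  0.7]
 [ 0.5 -0.8]
 [-0.6 -0.2]]
home [0.53833731 0.03010426]
notch L [-22.3 -23.7] exp y -24, x -22,-6,6,22
notch LR [ -5.6 -23.5] exp y -24, x -22,-6,6,22
notch RL [  5.8 -23.4] exp y -24, x -22,-6,6,22
RR [ 22.  -23.2] exp y -24, x -22,-6,6,22
L [ -39.4 -102.9] exp -40/40,-104
R [  39.7 -102.1] exp -40/40,-104
tray near outer L [-45.5  -6.8]
near outer R [43.9 -5.9]
far outerL [-44.1 101.8]
far R [ 44.  102.6]
```

>>> step_arm(plan=[[[0.9,0.7,-4,0],[0.9,0.7,-8,0],[0.9,0.7,-12,0],[0.9,0.7,-14.5,0],[0.9,0.7,-14.5,0],[0.9,0.7,-14.5,0]]], jaw=0, force=40)

```text
clock: 2.3
position: [0.5325, 0.0215, 0.2596]
tool_rot: [3.139, 0.005, -0.235]
force: [0.6, 0.1, 1.3]
grip_width: 0.0857
```

```bash
python3 - <<'E'
from h import *
w=bot.grab_frame("wrist"); print(bot.observe()["position"]); cv2.imwrite("pics/w2.png",w["pixels"])
E
```

```text
[0.53306827 0.02169479 0.26088824]
```

View pics/w2.png

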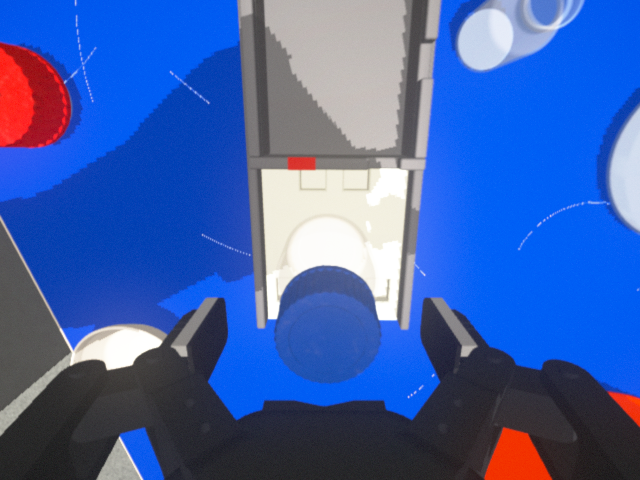

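>>> step_arm(plan=[[[0,0,-0.1,0],[0,0,-0.1,0],[0,0,-0.1,0],[0,0,-0.1,0],[0,0,-0.1,0],[0,0,-0.1,0],[0,0,-0.1,0],[0,0,-0.1,0]]], jaw=1, force=40)

```text
clock: 3.02
position: [0.5334, 0.0217, 0.2612]
tool_rot: [3.14, 0.0, -0.235]
force: [-3.2, -0.5, 16.2]
grip_width: 0.0406
```

>>> step_arm(plan=[[[0,0,1,0],[0,0,3,0],[0,0,6,0],[0,0,6,0],[0,0,6,0]]])

```text
clock: 3.43
position: [0.5336, 0.0217, 0.3231]
tool_rot: [3.141, -0.003, -0.236]
force: [-0.2, -1.0, -1.7]
grip_width: 0.0407
```

```bash
python3 - <<'E'
from h import *
w=bot.grab_frame("wrist"); s=bot.grab_frame("scene");o=bot.observe();print(o["position"],o["force"],o["grip_width"]); cv2.imwrite("pics/w3.png",w["pixels"]);cv2.imwrite("pics/s3.png",cv2.resize(s["pixels"][140:340,200:440],None,fx=3,fy=3))
E
```

```text
[0.53314726 0.02154918 0.32113974] [-0.47575289 -0.51061945 -0.95441596] 0.04117116794681815
```

View pics/w3.png

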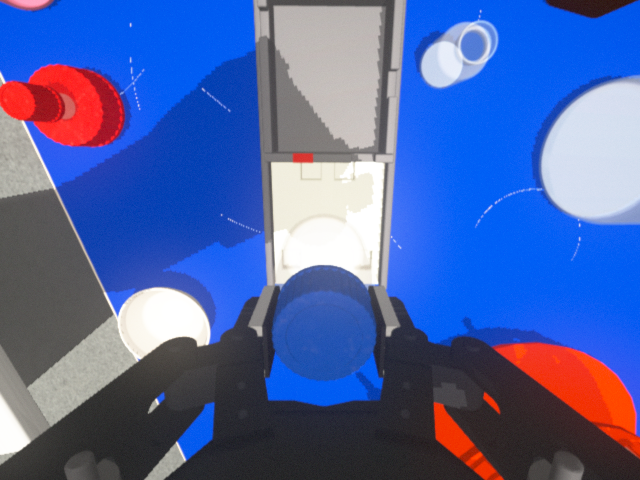

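View pics/s3.png

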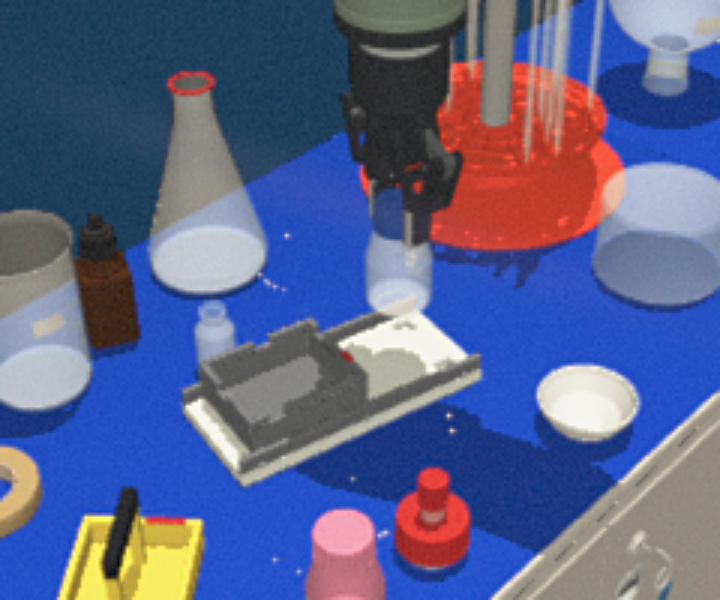

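>>> step_arm(plan=[[[-2,-3.4,0,0],[-4,-6.9,0,0],[-6,-10.3,-1,0],[-7.8,-13.7,-3,0],[-7.8,-13.7,-5,0],[-7.8,-13.7,-6.5,0],[-7.8,-13.7,-7,0],[-7.8,-13.7,-7,0],[-7.8,-13.7,-7.3,0],[-7.8,-13.7,-7.3,0]]])

```text
clock: 4.37
position: [0.4554, -0.115, 0.2483]
tool_rot: [3.14, 0.0, -0.235]
force: [-1.2, 0.0, -2.0]
grip_width: 0.041
```

```bash
python3 - <<'E'
from h import *
o=bot.observe();print(o["position"],o["force"],o["grip_width"],o["clock"]); s=bot.grab_frame("scene");cv2.imwrite("pics/s4.png",cv2.resize(s["pixels"][140:340,240:480],None,fx=3,fy=3))
E
```

```text
[ 0.45542514 -0.11501826  0.24833106] [-1.22069907  0.0253401  -1.95210226] 0.04098843765042199 4.3667
```

View pics/s4.png

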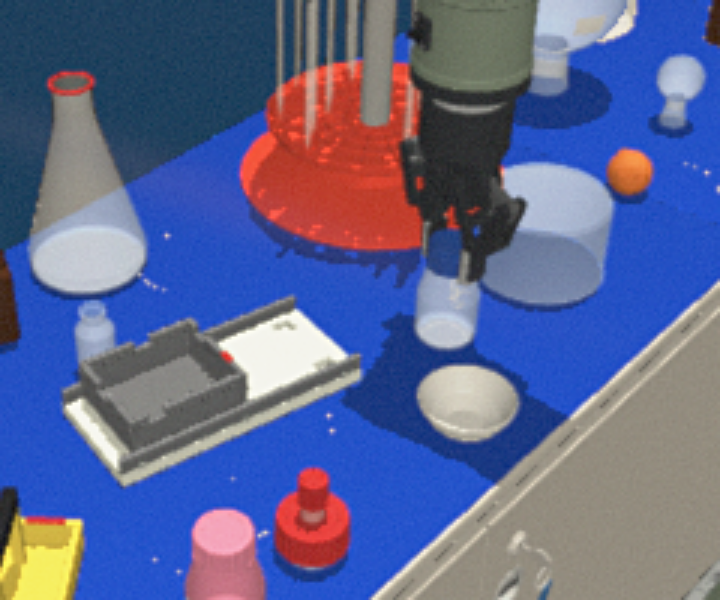

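>>> step_arm(plan=[[[0,0,-0.1,0],[0,0,-0.2,0],[0,0,-0.2,0],[0,0,-0.2,0]]])

```text
clock: 4.75
position: [0.4557, -0.1149, 0.2472]
tool_rot: [3.14, -0.002, -0.234]
force: [-2.5, 1.2, 9.8]
grip_width: 0.0406
```

Contact (+10 N). Release.

>>> step_arm(plan=[[[0,0,0,0],[0,0,0,0],[0,0,0.2,0],[0,0,0.4,0],[0,0,0.4,0],[0,0,3,0],[0,0,7,0],[0,0,11,0],[0,0,13,0],[0,0,13,0]]], jaw=0)

```text
clock: 5.58
position: [0.4565, -0.115, 0.3814]
tool_rot: [3.14, -0.008, -0.235]
force: [0.7, -0.1, 0.7]
grip_width: 0.0855
```

```bash
python3 - <<'E'
from h import *
o=bot.observe();print(o["position"],o["force"],o["grip_width"],o["clock"]); s=bot.grab_frame("scene");cv2.imwrite("pics/s5.png",cv2.resize(s["pixels"][140:340,240:480],None,fx=3,fy=3))
E
```

```text
[ 0.45647909 -0.11499925  0.38142312] [ 0.6623664  -0.10272139  0.68465098] 0.08549497434719057 5.5833
```

View pics/s5.png

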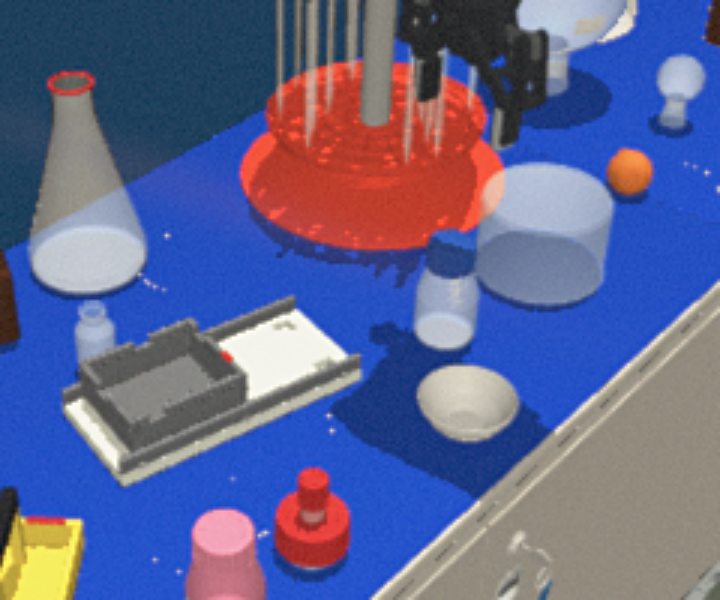

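>>> step_arm(plan=[[[12.5,32.2,0,0],[12.5,32.2,0,0],[12.5,32.2,0,0],[12.5,32.2,0,0],[12.5,32.2,0,0],[12.5,32.2,0,0],[12.5,32.2,0,0],[12.5,32.2,0,0],[12.5,32.2,0,-0.007],[12.5,32.2,-4,-0.007],[12.5,32.2,-8,-0.007],[12.5,32.2,-8,-0.007]]], jaw=1)

```text
clock: 6.63
position: [0.5789, 0.2062, 0.2916]
tool_rot: [3.133, 0.003, -0.241]
force: [-0.7, -1.2, -1.5]
grip_width: -0.0001
```

```bash
python3 - <<'E'
from h import *
w=bot.grab_frame("wrist"); s=bot.grab_frame("scene");o=bot.observe();print(o["position"],o["force"],o["grip_width"]); cv2.imwrite("pics/w6.png",w["pixels"]);cv2.imwrite("pics/s6.png",cv2.resize(s["pixels"][140:340,200:440],None,fx=3,fy=3))
E
```

```text
[0.58073552 0.2068622  0.29843989] [-0.5571679  -0.41458249  1.31372267] -3.094804698606982e-05
```

View pics/w6.png

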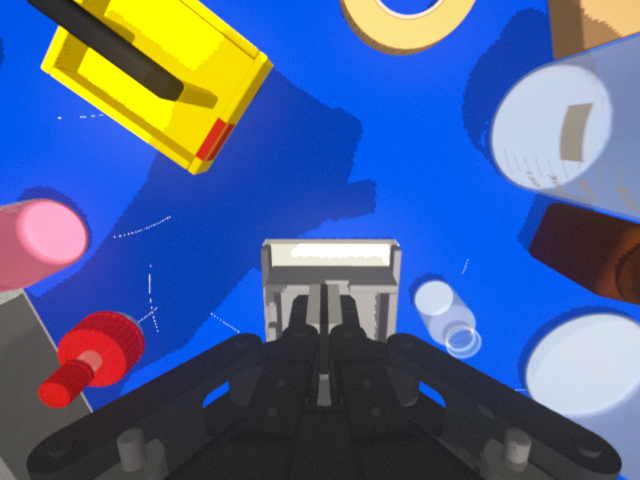

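View pics/s6.png

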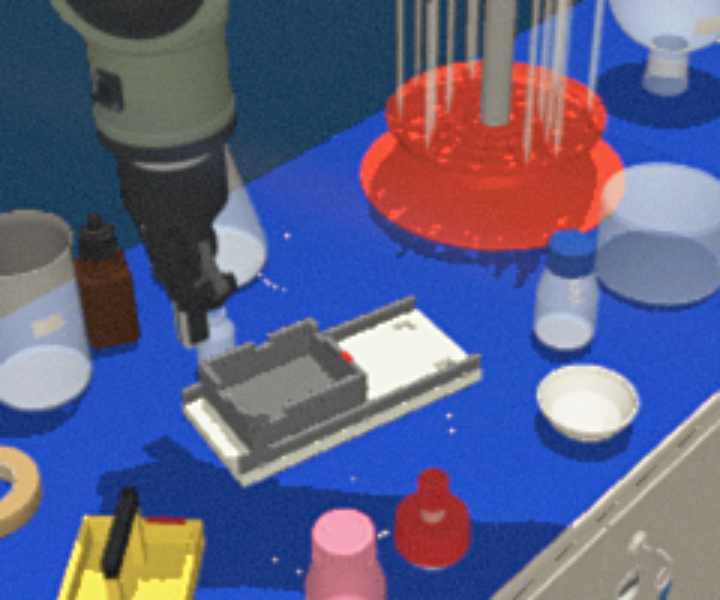

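>>> step_arm(plan=[[[0.1,0,-3,0],[0.1,0,-6,0],[0.1,0,-9,0],[0.1,0,-9.8,0],[0.1,0,-9.8,0],[0.1,0,-9.8,0]]])

```text
clock: 7.23
position: [0.5824, 0.2072, 0.2026]
tool_rot: [3.139, -0.004, -0.242]
force: [0.4, -0.6, 0.3]
grip_width: -0.0004
```

>>> step_arm(plan=[[[-0.12,-0.5,-0.2,0],[-0.24,-1,-0.2,0],[-0.4,-1.5,-0.2,0],[-0.6,-2.3,-0.2,0],[-0.8,-3.2,-0.2,0],[-1,-4.1,-0.2,0],[-1.23,-5,-0.2,0],[-1.46,-5.9,-0.2,0],[-1.68,-6.8,-0.2,0],[-1.9,-7.7,-0.2,0],[-2.07,-8.4,-0.2,0],[-2.16,-8.7,-0.2,0]]])

```text
clock: 8.23
position: [0.5607, 0.1187, 0.2005]
tool_rot: [3.138, -0.004, -0.243]
force: [0.9, 1.3, -0.4]
grip_width: 0.0003
```

```bash
python3 - <<'E'
from h import *
w=bot.grab_frame("wrist"); s=bot.grab_frame("scene");o=bot.observe();print(o["position"],o["force"],o["tool_rot"]); cv2.imwrite("pics/w7.png",w["pixels"]);cv2.imwrite("pics/s7.png",cv2.resize(s["pixels"][180:330,240:440],None,fx=4,fy=4))
d=np.load("dock.npz"); print(d["R"].T@(o["position"][:2]-d["t"]))
E
```

```text
[0.56072309 0.11930364 0.20050363] [-1.42764623 -0.62559964 -0.34684212] [ 3.13829182 -0.00407439 -0.24299356]
[0.00033653 0.03696487]
```

View pics/s7.png

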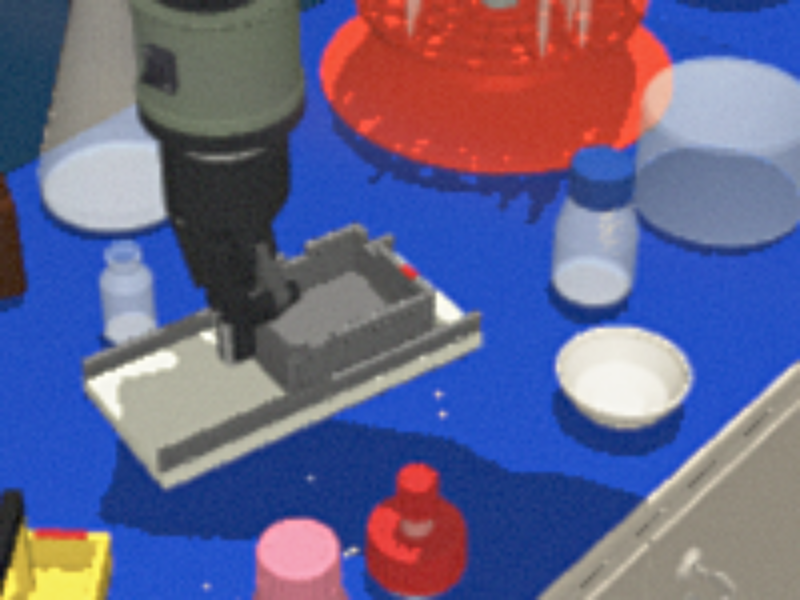

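View pics/w7.png

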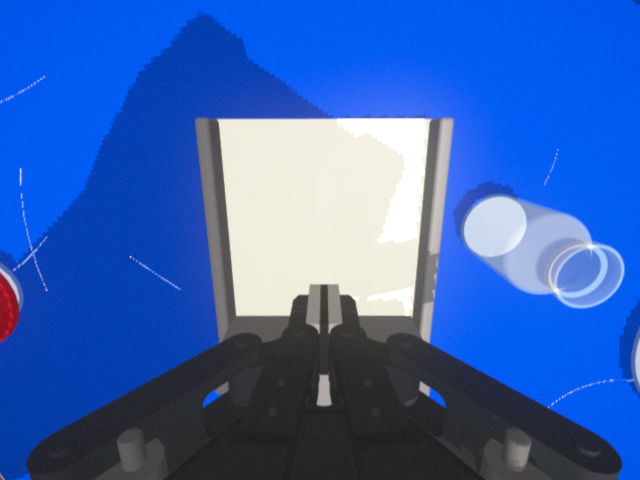

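```bash
cat >> h.py <<'E'
def dk(X):
    d=np.load("dock.npz"); return d["R"].T@(np.array(X)[:2]-d["t"])*1000
def show(n):
    f=bot.grab_frame("wrist"); o=bot.observe(); print(o["position"].round(4),o["force"].round(1),o["tool_rot"].round(3),"dock",dk(o["position"]).round(1)); cv2.imwrite(f"pics/{n}.png",f["pixels"]); return f
E
python3 - <<'E'
from h import *
w=show("w7b")
for p in [(240,316),(415,316)]: print(dk(cast(w,*p,.056)))
E
```

```text
[0.5608 0.1199 0.2005] [-0.2  0.4 -0.3] [ 3.139 -0.004 -0.243] dock [ 0.3 37.6]
[-32.97881765  45.44192087]
[34.78706012 45.23856143]
```

```bash
python3 - <<'E'
from h import *
w=bot.grab_frame("wrist"); cv2.imwrite("pics/w7c.png",cv2.resize(w["pixels"][270:420,190:450],None,fx=3,fy=3))
for z in (.014,.02,.056):
  for p in [(240,316),(415,316)]: print(z,dk(cast(w,*p,z)))
E
```

```text
0.014 [-44.79115841  21.48073441]
0.014 [47.96161559 21.24792897]
0.02 [-43.11443491  24.99023166]
0.02 [46.07081871 24.76638054]
0.056 [-33.05409397  46.04721515]
0.056 [34.72603744 45.87708996]
```

View pics/w7c.png

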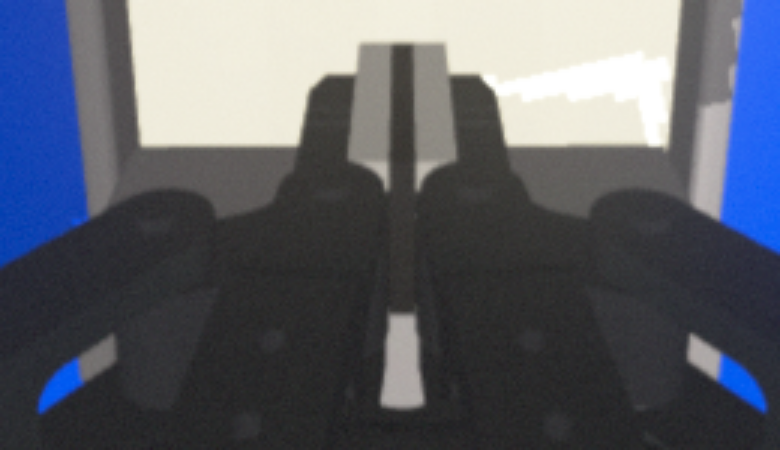

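>>> step_arm(plan=[[[-0.1,-0.5,0,0],[-0.24,-1,0,0],[-0.36,-1.5,0,0],[-0.46,-1.9,0,0],[-0.5,-2.1,0,0],[-0.55,-2.25,0,0],[-0.58,-2.4,0,0],[-0.58,-2.4,0,0]]])

```text
clock: 9.1
position: [0.555, 0.0959, 0.2005]
tool_rot: [3.139, -0.004, -0.242]
force: [-0.4, 0.7, -0.5]
grip_width: 0.0003
```

```bash
python3 - <<'E'
from h import *
w=show("w8")
cv2.imwrite("pics/w8c.png",cv2.resize(w["pixels"][230:420,190:450],None,fx=3,fy=3))
s=bot.grab_frame("scene");cv2.imwrite("pics/s8.png",cv2.resize(s["pixels"][180:330,240:440],None,fx=4,fy=4))
E
```

```text
[0.555  0.0961 0.2005] [ 0.2 -0.1 -0.1] [ 3.139 -0.004 -0.242] dock [ 0.3 13.1]
```

View pics/w8c.png

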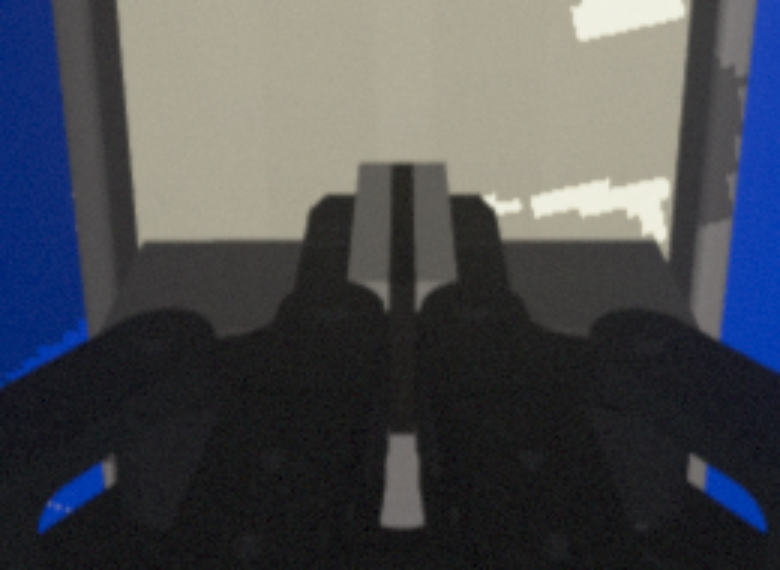

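View pics/s8.png

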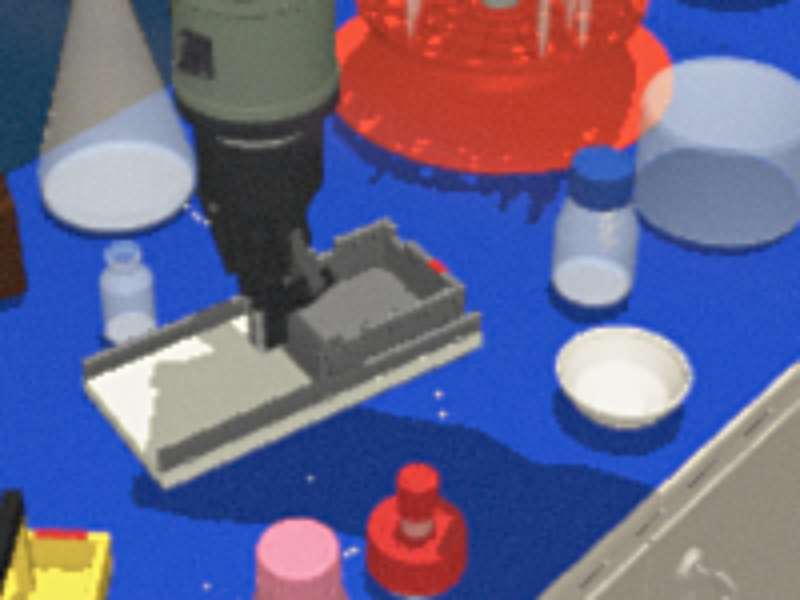

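```bash
python3 - <<'E'
from h import *
w=bot.grab_frame("wrist")
for z in (.014,.02):
  for p in [(240,310.5),(405,310.5)]: print(z,dk(cast(w,*p,z)))
E
```

```text
0.014 [-44.49221991   0.37044339]
0.014 [42.4489271   0.19725649]
0.02 [-42.8257417    3.75477383]
0.02 [40.7708745   3.58824924]
```

>>> step_arm(plan=[[[0.3,1,0,0],[0.6,2.2,0,0],[0.7,2.5,3,0],[0.7,2.5,7,0],[0,0,11,0],[-1,-4,15,0],[-2,-8,18,0],[-2.6,-10.5,18,0],[-2.6,-10.5,18,0],[-2.6,-10.5,18,0]]])

```text
clock: 10.08
position: [0.5291, -0.0109, 0.382]
tool_rot: [3.138, -0.006, -0.246]
force: [-0.0, 0.4, 0.0]
grip_width: 0.0003
```

```bash
python3 - <<'E'
from h import *
w=show("w9")
import pickle; pickle.dump(w,open("w9.pkl","wb"))
cv2.imwrite("pics/w9c.png",cv2.resize(w["pixels"][0:300,200:460],None,fx=2.6,fy=2.6,interpolation=cv2.INTER_CUBIC)[:,:])
E
```

```text
[ 0.5293 -0.009   0.3812] [-0.5  0.3  0.5] [ 3.139 -0.005 -0.244] dock [  0.6 -95.2]
```

View pics/w9.png

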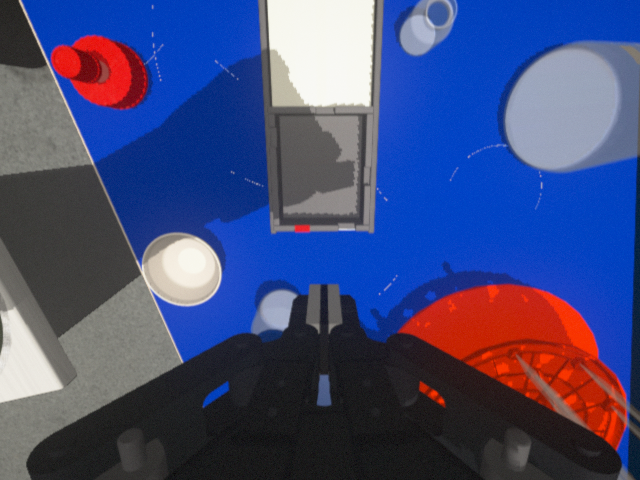

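```bash
python3 - <<'E'
import cv2
w=cv2.imread("pics/w9.png")
cv2.imwrite("pics/w9c.png",cv2.resize(w[95:245,250:400],None,fx=4,fy=4,interpolation=cv2.INTER_CUBIC))
E
```

```text
(no output)
```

View pics/w9c.png

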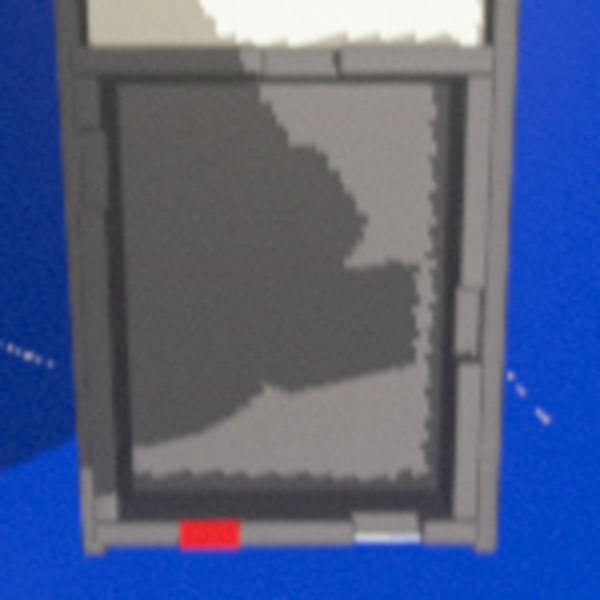

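```bash
python3 - <<'E'
from h import *
import pickle
w=pickle.load(open("w9.pkl","rb"))
A=lambda u,v:(250+u/4-.37,95+v/4-.37)
for z in (.050,.056):
  for n,p in {"nL":(105,548),"nR":(478,546),"fL":(78,48),"fR":(492,47),"notch end L":(353,530),"notch end R":(420,530),"notch side top":(468,290),"bot":(468,357),"fnotch L":(260,62),"R":(336,62)}.items(): print(z,n,dk(cast(w,*A(*p),z)).round(1))
t=bot.grab_frame("top"); cv2.imwrite("pics/t9.png",cv2.resize(t["pixels"][200:290,230:370],None,fx=5,fy=5,interpolation=cv2.INTER_CUBIC))
s=bot.grab_frame("scene");cv2.imwrite("pics/s9.png",cv2.resize(s["pixels"][180:330,240:440],None,fx=4,fy=4,interpolation=cv2.INTER_CUBIC))
E
```

```text
0.05 nL [ -43.6 -108.5]
0.05 nR [  44.4 -108.5]
0.05 fL [-44.2   1.3]
0.05 fR [43.2  1.2]
0.05 notch end L [  14.8 -104.5]
0.05 notch end R [  30.6 -104.5]
0.05 notch side top [ 39.9 -49.2]
0.05 bot [ 40.5 -64.1]
0.05 fnotch L [-5.8 -1.6]
0.05 R [10.3 -1.6]
0.056 nL [ -42.7 -106.8]
0.056 nR [  43.5 -106.8]
0.056 fL [-43.3   0.8]
0.056 fR [42.4  0.8]
0.056 notch end L [  14.5 -102.8]
0.056 notch end R [  30.  -102.9]
0.056 notch side top [ 39.1 -48.6]
0.056 bot [ 39.7 -63.2]
0.056 fnotch L [-5.7 -2. ]
0.056 R [10.1 -2. ]
```

View pics/s9.png

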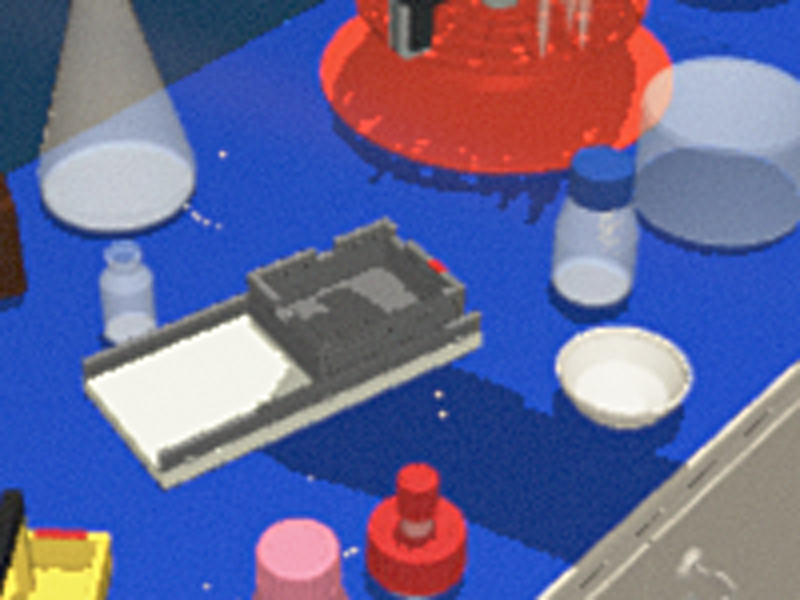

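>>> step_arm(plan=[[[1.4,30.3,2,0.12],[1.4,30.3,2,0.24],[1.4,30.3,2,0.36],[1.4,30.3,2,0.48],[1.4,30.3,2,0.6],[1.4,30.3,2,0.72],[1.4,30.3,2,0.84],[1.4,30.3,2,0.91],[1.4,30.3,2,0.91],[1.4,30.3,2,0.91],[1.4,30.3,2,0.91]]], jaw=0)

```text
clock: 11.15
position: [0.543, 0.2961, 0.3996]
tool_rot: [3.14, -0.003, 0.669]
force: [-0.3, -0.6, 0.1]
grip_width: 0.0856
```

```bash
python3 - <<'E'
from h import *
w=show("w10")
import pickle; pickle.dump(w,open("w10.pkl","wb"))
E
```

```text
[0.5433 0.2955 0.3998] [1.4 0.3 0.5] [ 3.139e+00 -3.000e-03  6.680e-01] dock [-58.9 203.9]
```

View pics/w10.png

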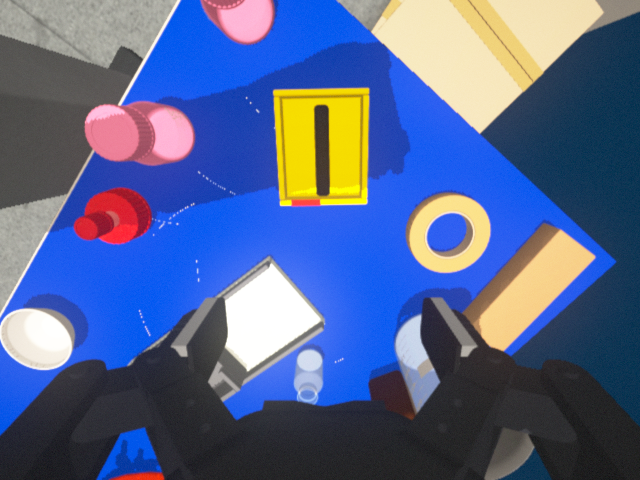

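```bash
python3 - <<'E'
from h import *
import pickle
w=pickle.load(open("w10.pkl","rb"));t,s=pickle.load(open("f0.pkl","rb"))
def bar(f,x0,x1,y0,y1):
    g=f["pixels"][y0:y1,x0:x1].max(2); m=(g<70).astype(np.uint8)
    n,l,st,c=cv2.connectedComponentsWithStats(m); i=1+st[1:,4].argmax(); pts=np.argwhere(l==i)[:,::-1].astype(np.float32)
    r=cv2.minAreaRect(pts); return (r[0][0]+x0,r[0][1]+y0),r[1],r[2],cv2.boxPoints(r)+[x0,y0]
b=bar(w,290,355,98,202); print(b)
# bar ends midpoints in wrist
bx=b[3]; bx=bx[np.argsort(bx[:,1])]; e1=bx[:2].mean(0); e2=bx[2:].mean(0)
for z in (.081,.084): 
    a=cast(w,*e1,z);c=cast(w,*e2,z); print(z,a,c,np.hypot(*(a-c)[:2]),"mid",(a+c)/2,"yaw",np.arctan2(-(a-c)[0],(a-c)[1]))
bt=bar(t,155,200,250,285); bs=bar(s,225,255,295,350); print(bt,bs)
print("tri ends",tri([(w,*e1),(t,160.2,277.2),(s,237.2,325)]))
h=cv2.cvtColor(w["pixels"],cv2.COLOR_BGR2HSV); m=cv2.inRange(h,(20,120,60),(35,255,255)); m[230:]=0;m[:, :260]=0;m[:,385:]=0
c=max(cv2.findContours(m,0,2)[0],key=cv2.contourArea)
hull=cv2.convexHull(c); ap=cv2.approxPolyDP(hull,6,True).reshape(-1,2); print(ap)
P=[cast(w,*p,.032)[:2] for p in ap]; print(np.array(P).round(4),np.mean(P,0))
E
```

```text
((321.0, 139.5), (67.0, 12.0), 90.0, array([[315., 106.],
       [327., 106.],
       [327., 173.],
       [315., 173.]]))
0.081 [0.479682   0.37271944 0.081     ] [0.51268304 0.33078292 0.081     ] 0.05336421858464975 mid [0.49618252 0.35175118 0.081     ] yaw 0.6667194888641769
0.084 [0.47984245 0.37254088 0.084     ] [0.51249989 0.33104099 0.084     ] 0.0528086081896027 mid [0.49617117 0.35179093 0.084     ] yaw 0.6667194888641763
((173.01095962524414, 268.3958911895752), (4.552433967590332, 33.569576263427734), 51.009002685546875, array([[158.53287792, 277.18767357],
       [184.62465858, 256.06575346],
       [187.48904037, 259.60410881],
       [161.39726067, 280.72602844]])) ((239.63302993774414, 317.3899097442627), (6.034305572509766, 30.075746536254883), 16.699243545532227, array([[232.42202044, 330.92660522],
       [241.06422424, 302.11926699],
       [246.84403992, 303.85321426],
       [238.20183563, 332.66055298]]))
tri ends [0.48262288 0.36877696 0.08421934]
[[368  88]
 [366 202]
 [280 204]
 [273  91]]
[[0.5017 0.4151]
 [0.5701 0.3321]
 [0.502  0.2757]
 [0.4339 0.3581]] [0.50193934 0.34525329]
```

```bash
python3 - <<'E'
from h import *
import pickle
w=pickle.load(open("w10.pkl","rb"))
a=w["pixels"][80:215,260:385]; cv2.imwrite("pics/w10c.png",cv2.resize(a,None,fx=4.4,fy=4.4,interpolation=cv2.INTER_CUBIC))
g=w["pixels"][...,2].astype(int)
for r in range(110,192,10): 
    xs=np.where(g[r,300:345]<110)[0]+300; print(r,xs.min(),xs.max())
E
```

```text
110 315 327
120 315 327
130 315 328
140 316 328
150 316 328
160 316 328
170 316 328
180 317 328
190 317 328
```

View pics/w10c.png

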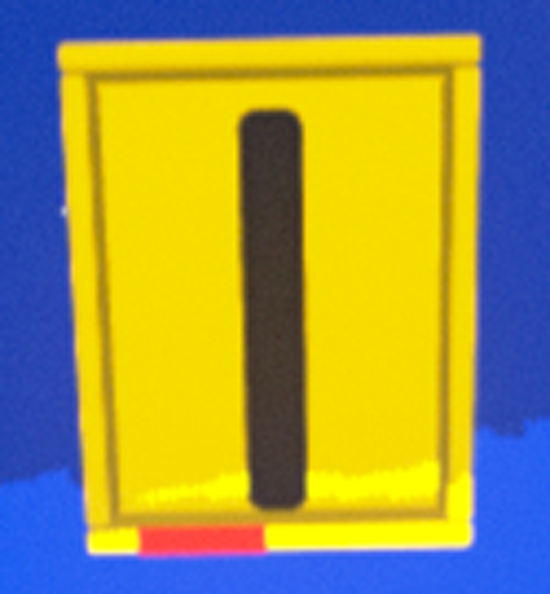

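```bash
python3 - <<'E'
from h import *
import pickle
w=pickle.load(open("w10.pkl","rb"));t,s=pickle.load(open("f0.pkl","rb"))
A=lambda u,v:(260+u/4.4-.39,80+v/4.4-.39)
e1=A(270,110);e2=A(277,510)
a=cast(w,*e1,.084);c=cast(w,*e2,.084); print(a,c,np.hypot(*(a-c)[:2]),"mid",(a+c)/2,"yaw",np.arctan2(-(a-c)[0],(a-c)[1]))
# top end-of-bar height by two views
print(tri([(w,*e1),(t,160,279)]),tri([(w,*e2),(t,186,258)]), tri([(w,*e1),(s,236.5,325)]))
C=[A(60,43),A(480,37),A(472,546),A(88,552)]
P=np.array([cast(w,*p,.032)[:2] for p in C]);Q=np.array([(-45,55),(45,55),(45,-55),(-45,-55)])/1000
pm=P.mean(0);H=Q.T@(P-pm);print(pm,np.arctan2(H[0,1]-H[1,0],H[0,0]+H[1,1]))
E
```

```text
[0.47918688 0.37333993 0.084     ] [0.52541802 0.31680933 0.084     ] 0.07302758128953378 mid [0.50230245 0.34507463 0.084     ] yaw 0.6855052304206435
[0.48017026 0.37421987 0.06336502] [0.52592987 0.31577707 0.07671677] [0.47883872 0.37179543 0.09040208]
[0.50246332 0.34518572] 0.6862298911142416
```

>>> step_arm(plan=[[[-2,2.5,0,0.018],[-4.1,5,0,0.018],[-4.1,5,-3,0.018],[-4.1,5,-6,0.018],[-4.1,5,-9,0.018],[-4.1,5,-12,0.018],[-4.1,5,-15,0.018],[-4.1,5,-16.7,0.018],[-4.1,5,-16.7,0.018],[-4.1,5,-16.7,0.018]]])

```text
clock: 12.03
position: [0.5024, 0.3451, 0.2328]
tool_rot: [3.139, -0.002, 0.685]
force: [-0.3, -0.3, 0.7]
grip_width: 0.0854
```

```bash
python3 - <<'E'
from h import *
w=show("w11")
E
```

```text
[0.5026 0.3454 0.2338] [-0.6  1.   0.6] [ 3.139 -0.004  0.685] dock [-110.3  242.5]
```

View pics/w11.png

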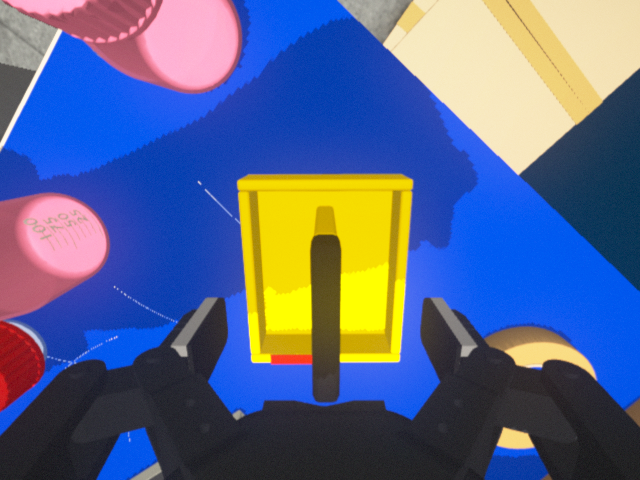

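>>> step_arm(plan=[[[0,0,0,0],[0,0,0,0],[0,0,0,0],[0,0,0,0],[0,0,0,0],[0,0,0,0],[0,0,0,0],[0,0,0,0],[0,0,0,0]]], jaw=1, force=80)

```text
clock: 12.83
position: [0.5026, 0.3454, 0.2342]
tool_rot: [3.139, -0.004, 0.685]
force: [-1.5, -1.8, 7.5]
grip_width: 0.0104
```

>>> step_arm(plan=[[[0,0,1,0],[0,0,3,0],[0,0,6,0],[0,0,9,0],[0,0,12,0],[0,0,12,0],[0,0,12,0]]])

```text
clock: 13.42
position: [0.5027, 0.3455, 0.356]
tool_rot: [3.139, -0.006, 0.685]
force: [0.2, -0.3, -2.4]
grip_width: 0.0102
```

```bash
python3 - <<'E'
from h import *
w=show("w12"); print(bot.observe()["grip_width"])
s=bot.grab_frame("scene");cv2.imwrite("pics/s12.png",cv2.resize(s["pixels"][150:390,150:440],None,fx=2.5,fy=2.5,interpolation=cv2.INTER_CUBIC))
import pickle; pickle.dump((w,s),open("w12.pkl","wb"))
E
```

```text
[0.5025 0.3452 0.3545] [-0.5 -0.5 -2.7] [ 3.139 -0.004  0.685] dock [-110.3  242.3]
0.010534206656557231
```

View pics/w12.png

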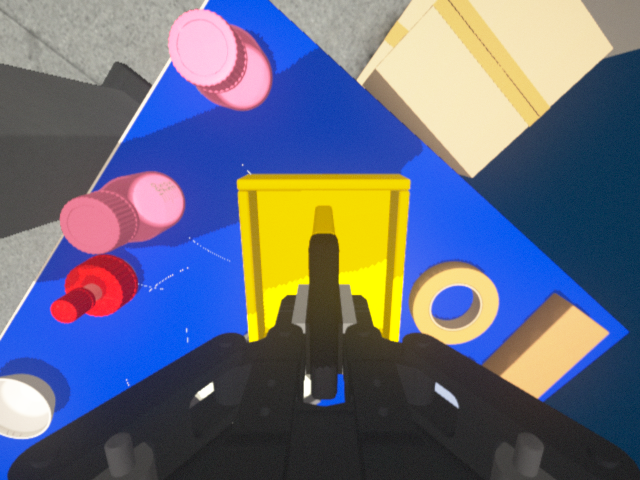

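View pics/s12.png

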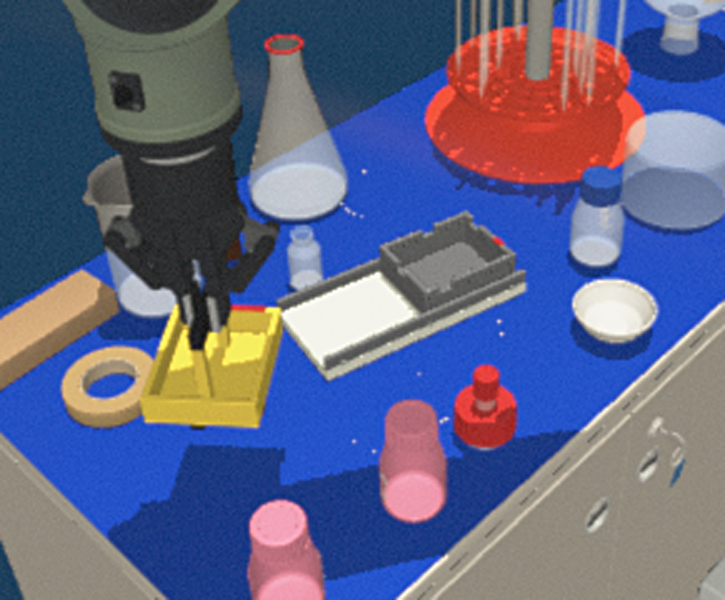

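>>> step_arm(plan=[[[0.3,-1.5,0,-0.05],[0.6,-4,0,-0.14],[1,-7.5,0,-0.24],[1.4,-11,0,-0.34],[1.8,-14.5,0,-0.44],[2.2,-18,0,-0.54],[2.6,-21.5,0,-0.64],[2.9,-25,0,-0.74],[3.2,-28,0,-0.83],[3.5,-30.5,0,-0.9],[3.6,-31.4,0,-0.923],[3.6,-31.4,0,-0.923]]])

```text
clock: 14.52
position: [0.5383, 0.0282, 0.3526]
tool_rot: [3.137, -0.001, -0.244]
force: [0.5, -0.1, -2.8]
grip_width: 0.0103
```

```bash
python3 - <<'E'
from h import *
w=show("w13"); print(bot.observe()["grip_width"])
E
```

```text
[0.5382 0.0302 0.3528] [ 0.4  0.5 -2.5] [ 3.138e+00 -1.000e-03 -2.400e-01] dock [ -0.1 -54.9]
0.01018841869924808
```

View pics/w13.png

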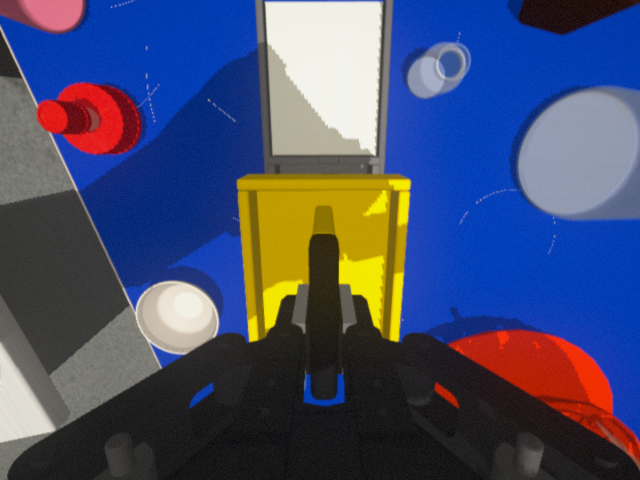

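>>> step_arm(plan=[[[0,0.1,-1.5,0],[0,0.1,-3,0],[0,0.1,-4.5,0],[0,0.1,-5.8,0],[0,0.1,-6.1,0],[0,0.1,-6.1,0],[0,0.1,-6.1,0]]])

```text
clock: 15.15
position: [0.5383, 0.0321, 0.2921]
tool_rot: [3.139, -0.001, -0.238]
force: [0.3, 0.5, -0.9]
grip_width: 0.0102
```

```bash
python3 - <<'E'
from h import *
w=show("w14")
import pickle
pickle.dump(w,open("w14.pkl","wb"))
cv2.imwrite("pics/w14c.png",cv2.resize(w["pixels"][90:250,220:430],None,fx=3.7,fy=3.7,interpolation=cv2.INTER_CUBIC))
s=bot.grab_frame("scene");cv2.imwrite("pics/s14.png",cv2.resize(s["pixels"][180:310,270:430],None,fx=4.6,fy=4.6,interpolation=cv2.INTER_CUBIC))
E
```

```text
[0.5384 0.0318 0.2924] [ 0.   0.  -1.8] [ 3.139e+00 -2.000e-03 -2.390e-01] dock [ -0.4 -53.3]
```

View pics/w14c.png

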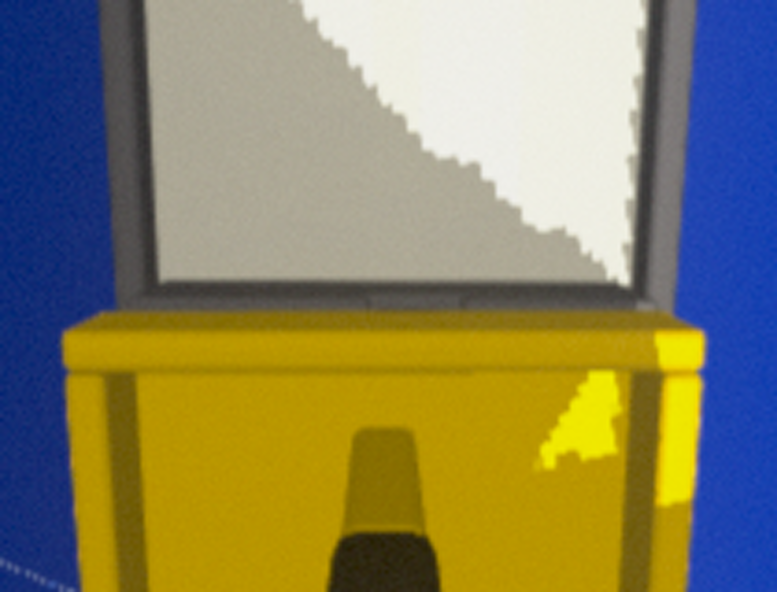

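View pics/s14.png

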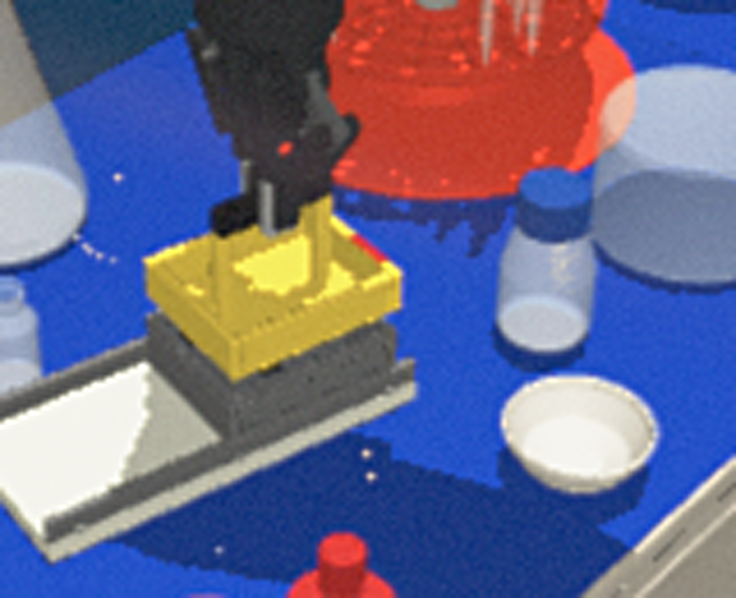

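```bash
python3 - <<'E'
from h import *
import pickle
w=pickle.load(open("w14.pkl","rb"))
A=lambda u,v:(220+u/3.7-.36,90+v/3.7-.36)
for n,p,z in [("rim L",(63,332),.090),("rim R",(705,330),.090),("bodybot L",(101,313),.064),("R",(672,313),.064),("notch L",(368,306),.050),("notch R",(463,306),.050),("grey bottom edge L",(118,308),.050),("R",(672,308),.05)]: print(n,dk(cast(w,*A(*p),z)).round(1))
E
```

```text
rim L [-46.6   0.4]
rim R [42.2  1. ]
bodybot L [-47.1   0.1]
R [43.5  0.5]
notch L [-4.9 -0.1]
notch R [11.2 -0. ]
grey bottom edge L [-47.3  -0.6]
R [46.7 -0.2]
```

>>> step_arm(plan=[[[0.1,0,0,0],[0.1,0,-0.3,0],[0.1,0,-0.5,0],[0.1,0,-0.7,0],[0.1,0,-0.85,0],[0.1,0,-0.95,0],[0.1,0,-1,0],[0.1,0,-1,0]]])

```text
clock: 15.92
position: [0.5394, 0.0316, 0.2824]
tool_rot: [3.139, -0.002, -0.239]
force: [0.1, 0.5, -2.8]
grip_width: 0.0106
```

>>> step_arm(plan=[[[0,0,-0.1,0],[0,0,-0.2,0],[0,0,-0.3,0],[0,0,-0.3,0]]])

```text
clock: 16.25
position: [0.5393, 0.0316, 0.2792]
tool_rot: [3.139, -0.002, -0.239]
force: [-0.1, -0.3, -1.6]
grip_width: 0.0105
```

```bash
python3 - <<'E'
from h import *
w=show("w15")
cv2.imwrite("pics/w15c.png",cv2.resize(w["pixels"][90:250,220:430],None,fx=3.7,fy=3.7,interpolation=cv2.INTER_CUBIC))
s=bot.grab_frame("scene");cv2.imwrite("pics/s15.png",cv2.resize(s["pixels"][200:290,280:380],None,fx=6,fy=6,interpolation=cv2.INTER_CUBIC))
E
```

```text
[0.5393 0.0316 0.2793] [-0.2  0.4 -2.6] [ 3.139e+00 -2.000e-03 -2.390e-01] dock [  0.6 -53.3]
```

View pics/s15.png

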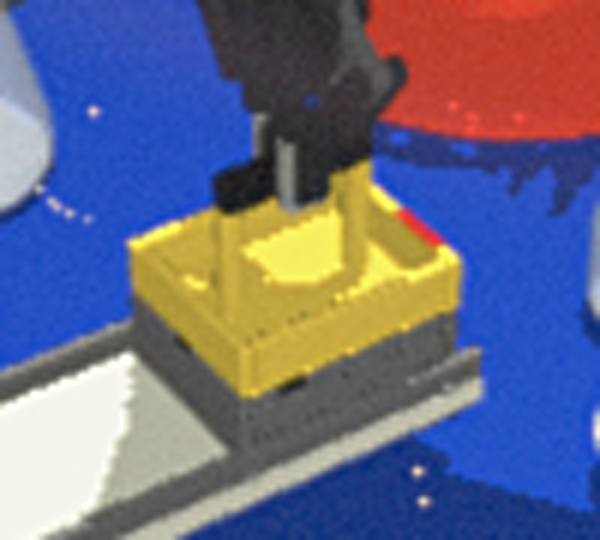

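View pics/w15c.png

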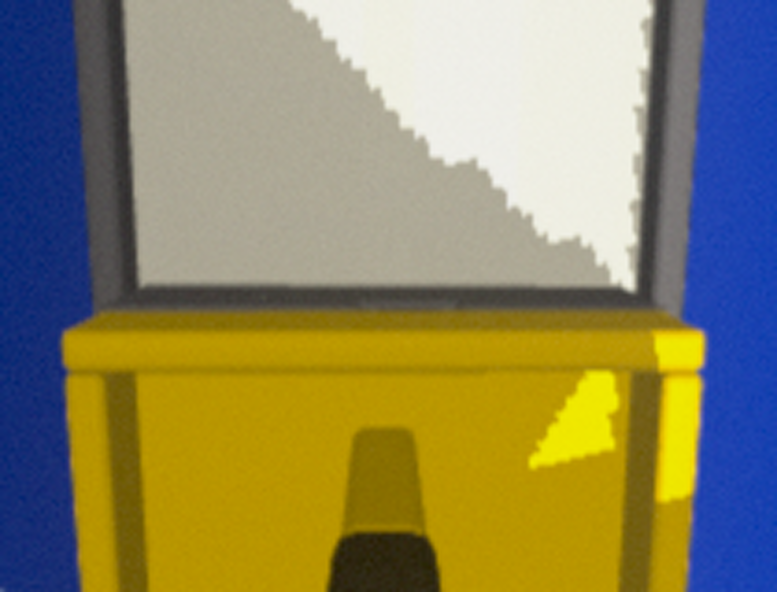

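>>> step_arm(plan=[[[0,0,-0.1,0],[0,0,-0.15,0],[0,0,-0.2,0],[0,0,-0.2,0]]])

```text
clock: 16.68
position: [0.5394, 0.0317, 0.2782]
tool_rot: [3.138, -0.003, -0.239]
force: [-6.3, -0.5, 16.8]
grip_width: 0.0102
```

>>> step_arm(plan=[[[0,0,0,0],[0,0,0,0],[0,0,0,0],[0,0,0,0],[0,0,0,0],[0,0,0,0]]], jaw=0, force=20)

```text
clock: 17.18
position: [0.5394, 0.0317, 0.2781]
tool_rot: [3.138, -0.002, -0.239]
force: [-0.6, 0.1, -0.7]
grip_width: 0.0813
```

```bash
python3 - <<'E'
from h import *
w=show("w16"); print(bot.observe()["grip_width"])
s=bot.grab_frame("scene");cv2.imwrite("pics/s16.png",cv2.resize(s["pixels"][200:290,280:380],None,fx=6,fy=6,interpolation=cv2.INTER_CUBIC))
E
```

```text
[0.5394 0.0317 0.2781] [ 0.1 -0.9  1.1] [ 3.138e+00 -3.000e-03 -2.390e-01] dock [  0.7 -53.2]
0.0853540693907957
```

View pics/s16.png

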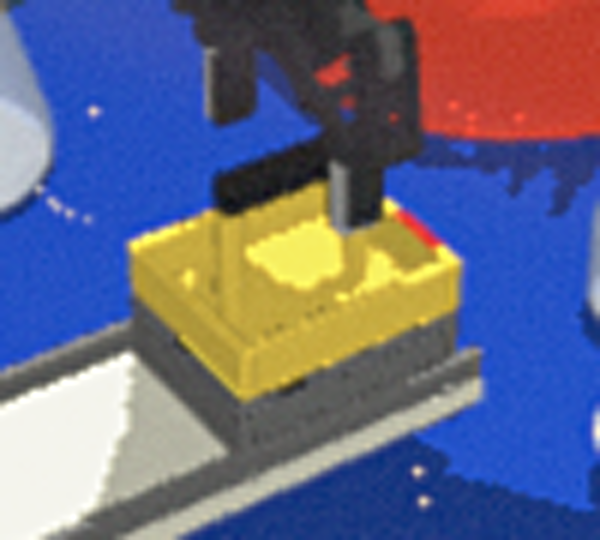

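View pics/w16.png

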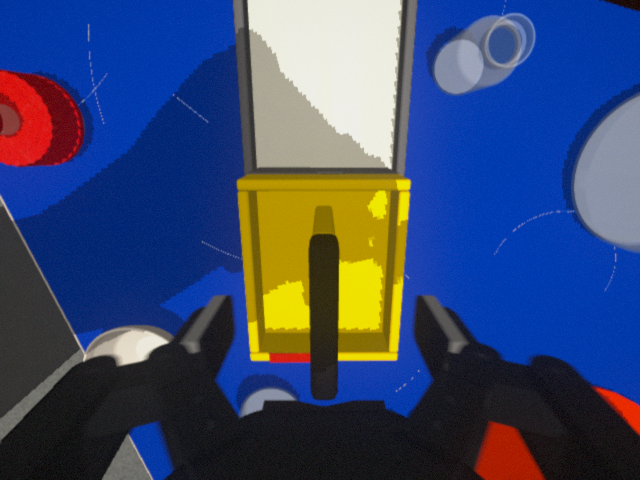

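Seated and released. Retreat upward and view.

>>> step_arm(plan=[[[0,0,1,0],[0,0,3,0],[0,0,6,0],[0,0,9,0],[0,0,12,0],[-0.5,-1.5,14,0],[-1,-3,14,0],[-1,-3,14,0],[-1,-3,14,0]]])

```text
clock: 18.03
position: [0.5292, 0.0012, 0.4189]
tool_rot: [3.138, -0.003, -0.24]
force: [-0.2, 1.4, -0.5]
grip_width: 0.0853
```

```bash
python3 - <<'E'
from h import *
import pickle
w=show("w17"); 
cv2.imwrite("pics/w17c.png",cv2.resize(w["pixels"][60:300,200:440],None,fx=2.5,fy=2.5,interpolation=cv2.INTER_CUBIC))
s=bot.grab_frame("scene");cv2.imwrite("pics/s17.png",cv2.resize(s["pixels"][190:300,270:420],None,fx=5,fy=5,interpolation=cv2.INTER_CUBIC))
t=bot.grab_frame("top");cv2.imwrite("pics/t17.png",t["pixels"]);pickle.dump((w,s,t),open("w17.pkl","wb"))
E
```

```text
[0.5293 0.0018 0.4185] [ 0.3 -0.6  1. ] [ 3.139e+00 -3.000e-03 -2.390e-01] dock [ -2.  -84.6]
```

View pics/w17c.png

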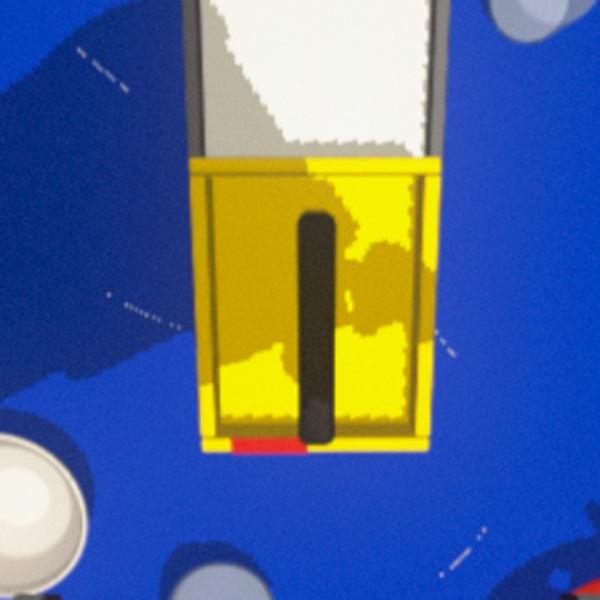

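View pics/s17.png

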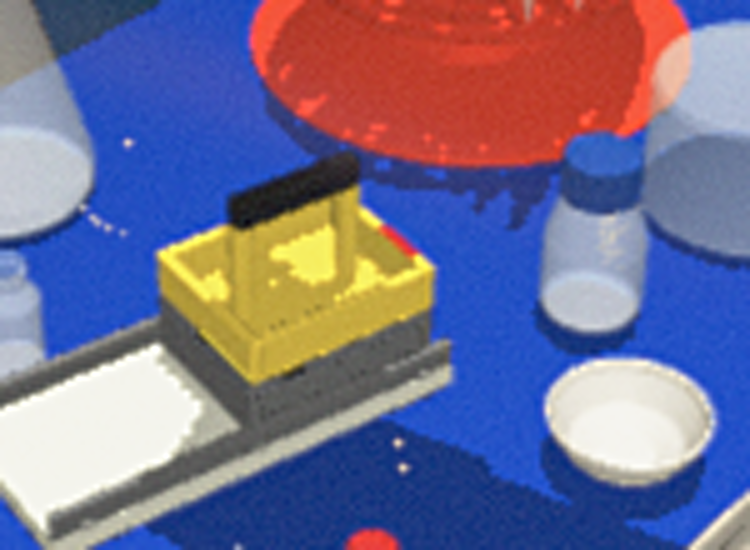

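View pics/t17.png

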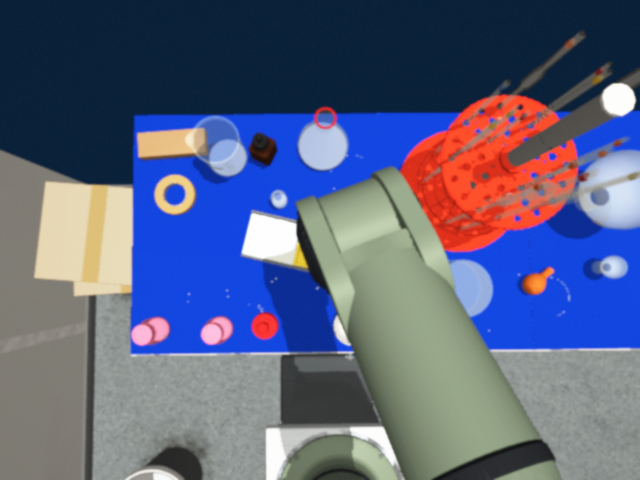

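```bash
python3 - <<'E'
from h import *
import pickle
w,s,t=pickle.load(open("w17.pkl","rb"))
A=lambda u,v:(200+u/2.5-.3,60+v/2.5-.3)
S=lambda u,v:(270+u/5-.4,190+v/5-.4)
C=dict(fL=(189,157),fR=(441,157),nR=(430,452),nL=(202,453))
for z in (.076,.082): print(z,[dk(cast(w,*A(*p),z)).round(1) for p in C.values()])
# scene: fL corner (near viewer) ~ (255,345); fR ~ (160,253); nL (433,268)
for k,p in dict(fL=(253,345),fR=(160,253),nL=(434,267)).items():
    X=tri([(w,*A(*C[k])),(s,*S(*p))]); print(k,X.round(4),dk(X).round(1))
E
```

```text
0.076 [array([-45.4,   0.6]), array([44.1,  0.8]), array([  45.1, -109.1]), array([ -44.8, -109.6])]
0.082 [array([-44.6,   0.4]), array([43.1,  0.6]), array([  44.2, -107.2]), array([ -44. , -107.7])]
fL [0.5076 0.0948 0.0767] [-45.4   0.5]
fR [0.594  0.0733 0.0757] [43.7  0.3]
nL [ 0.4822 -0.0116  0.0765] [ -44.5 -109. ]
```

```bash
python3 - <<'E'
from workcell import bot
print(bot.job_done())
E
```

```text
the job is handed in; nothing more can be done
None
```

The tray stack is together and the job is handed in at about 18 s of the 58 s allowed. No verdict came back, so what follows rests on my own checks.

- **Bottle:** I took it off the dock by its cap and stood it on the worktop at about (0.456, -0.115). The scene picture shows it upright and clear of everything.
- **Grey tray:** I pushed it along the dock with closed fingers until its feet dropped. Its rim measured 109.8 mm long (true 110) when projected at the home height, against 107.6 mm at the undropped height. Its centre was about 1.4 mm from home, inside the 5 mm limit.
- **Yellow tray:** I carried it by its handle and turned it red mark over red mark. It went down with no contact at the unkeyed height and touched only at the seated height.
- **Last check of the stack:** After release, two views put three of its rim corners at 75.7 to 76.7 mm, against 76 mm seated and 82 mm unkeyed. So it sits level, with its centre about 0.7 mm from the dock's home point in plan.

**What disagreed:**
- Before the yellow tray went down, the wrist view put it about 1 mm off the grey notches in x. I corrected that.
- The wrist and top cameras differ by 2 to 3 mm in places.
- The first two-view height of the yellow handle's ends scattered between 63 and 90 mm. I relied on the bar's apparent length and the fingers closing cleanly on it instead.

The pictures show no bystander moved, though I did not measure them.

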